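# Line up the capping wheels by size on the change-part board

### The arm

A 6-joint arm with a two-finger parallel gripper is mounted at the origin on a cart in front of the work surface, level with it; the furniture and walls round the work are solid. World frame = base frame: x ahead of the robot, y to its left, z up, the work surface at z = 0. Lengths are in m, angles in rad, forces in N, time in s.
With the tool pointing down it reaches from about 0.35 to 0.8 m from the base axis. Payload 7.3 kg.
Tool frame: the origin (TCP) lies at the very end of the fingers, on their centre line; the grasp point (between the pads) lies 19 mm behind it; z points along the fingers, y is the line along which they close (so a half turn about z gives the same grasp; the last joint's range is limited). The gripper opens to 85 mm and grips with 20 to 120 N. Pads are 22 mm wide; open, the fingers measure 114 mm over their backs; the gripper's body (76 mm by 85 mm) begins 54 mm behind the grasp point. The pads swing forward as they close: fully open they stand 13 mm farther back than shut.
Start: joints at [1.169, 0.342, 1.524, -0, 1.275, -0.146], TCP at [0.133, 0.508, 0.202] pointing down, gripper open.
Joint ranges: [-2.53, 2.53], [-0.77, 2.02], [0.04, 2.7], [-1, 4.14], [0.28, 2.66], [-3.11, 3.11]. Speed limits (rad/s): [2.57, 2.57, 3.14, 3.14, 3.14, 3.14].

### API

Orientations are given as a unit quaternion [x, y, z, w].
In Python, from plant import ctrl gives the robot as it stands.
- The arm moves only by the shell command python3 -m jog 'ROWS' [FORCE]. ROWS is JSON, a list of rows, each an object with "travel": the shift along the tool's x, y, z in cm, a list of three; "dr": the turn, a rotation vector about the tool's x, y, z in rad, a list of three; "claw": the finger opening in cm, from 0 to 8.54. In form: [{"travel": [tx, ty, tz], "dr": [rx, ry, rz], "claw": claw}, ...]. A call has 1 to 20 rows; each row shifts and turns the commanded pose from where the row before left it, along the tool's axes as they then stand; what a row does not reach is not made up. A row lasts 1/10 s, in which the tool goes at most 50 mm and 8.59 degrees, less where a joint would pass 70% of its speed; a pose out of reach is approached as far as the arm can. A call is refused whole if a number of a shift passes 5 or a number of a turn 0.15, either way. A call with a gripper value outside its range is refused whole. The fingers move at their own pace and stop on an object; FORCE is the grip in N (left out, the last holds). Time passes only in rows, so rows that do not move let the fingers close. It gives the time, the measured TCP pose, the force, the opening and the grip force at its end, in the units of the state.
- ctrl.sense(): the state, without advancing time (a new reading comes with each control period).
- ctrl.read_camera(name): name is "scene" or "top"; returns a dict with "pixels" (384x512x3 uint8, red, green, blue), "K" (3x3 intrinsics, pixels), "distortion" ([k1, k2, p1, p2, k3] as OpenCV has them; the pictures are not rectified), "rvec" (rotation vector, rad) and "tvec" (3), from world to camera coordinates, as OpenCV has them. Camera axes: x right, y down, z forward; pixel columns grow to the right and rows downward; lengths in m; the calibration is good to about 2 mm. A picture is of the moment at which its call begins. There is no depth.
- ctrl.sign_off(): hands the job in; it is judged then, once.
The state is a dict: "clock": time; "joint_positions": joint angles; "dq": joint speeds; "joint_efforts": joint torques, N m; "ee_pos": TCP position; "tool_rot": TCP orientation; "ft_force": force on the tool from outside, world axes, zero at the start; "ft_torque": the same for the moment, N m; "width": finger opening in m; "grip_force": force on a finger pad.
Only numpy, scipy, OpenCV 4.12 (cv2) and the standard library are available. Lean on these libraries where they do the work, as an engineer would, in place of code of your own. Each camera call takes 0.05 s, during which the arm holds its last target. There are 200 camera calls.

### The job

Set out the four blue capping wheels on the silver board for the next jar changeover: one standing upright on each round pad, well centred, in order of diameter from the smallest on the pad beside the red end block to the largest on the pad beside the grey end block. Let go of them all and leave them standing still.

Things in the scene. Friction and masses are not known exactly. Their poses are not given: they have to be found in the camera images.
- wheel_24_center (a point): Centre (half-way up) of the smallest capping wheel: a loose upright blue plastic cylinder, 24 mm in diameter and 36 mm tall, with a silver hub disc on its flat top; it stands on the bench, its z axis is up. The four wheels (24, 35, 46 and 57 mm) look alike but for their diameter.
- wheel_35_center (a point): Centre (half-way up) of the second smallest capping wheel: a loose upright blue plastic cylinder, 35 mm in diameter and 36 mm tall, with a silver hub disc on its flat top; it stands on the bench, its z axis is up. The four wheels (24, 35, 46 and 57 mm) look alike but for their diameter.
- wheel_46_center (a point): Centre (half-way up) of the second largest capping wheel: a loose upright blue plastic cylinder, 46 mm in diameter and 36 mm tall, with a silver hub disc on its flat top; it stands on the bench, its z axis is up. The four wheels (24, 35, 46 and 57 mm) look alike but for their diameter.
- wheel_57_center (a point): Centre (half-way up) of the largest capping wheel: a loose upright blue plastic cylinder, 57 mm in diameter and 36 mm tall, with a silver hub disc on its flat top; it stands on the bench, its z axis is up. The four wheels (24, 35, 46 and 57 mm) look alike but for their diameter.
- pad_a: Pad A of the row a-b-c-d: a round black pad with a thin yellow ring, 64 mm in diameter, 2 mm thick, fixed on the silver board; origin at the centre of its underside, so its top is 2 mm above it (10 mm above the bench). The four pads look alike and lie in a straight row, in this order, 80 mm apart; the row runs along the pads' y axis (pad a at the +y end).
- pad_b: Pad B of the row a-b-c-d: a round black pad with a thin yellow ring, 64 mm in diameter, 2 mm thick, fixed on the silver board; origin at the centre of its underside, so its top is 2 mm above it (10 mm above the bench). The four pads look alike and lie in a straight row, in this order, 80 mm apart; the row runs along the pads' y axis (pad a at the +y end).
- pad_c: Pad C of the row a-b-c-d: a round black pad with a thin yellow ring, 64 mm in diameter, 2 mm thick, fixed on the silver board; origin at the centre of its underside, so its top is 2 mm above it (10 mm above the bench). The four pads look alike and lie in a straight row, in this order, 80 mm apart; the row runs along the pads' y axis (pad a at the +y end).
- pad_d: Pad D of the row a-b-c-d: a round black pad with a thin yellow ring, 64 mm in diameter, 2 mm thick, fixed on the silver board; origin at the centre of its underside, so its top is 2 mm above it (10 mm above the bench). The four pads look alike and lie in a straight row, in this order, 80 mm apart; the row runs along the pads' y axis (pad a at the +y end).
- red_block: Low red block, 62 x 18 x 14 mm, fixed on the silver board (370 x 70 x 8 mm) at one end of the row of pads, beside either pad a or pad d, 49 mm from that pad's centre: it marks the end for the smallest wheel. A like block in grey is at the other end. Origin at the centre of its underside, 8 mm above the bench.

How it is judged:
At the end, for the whole second after the job is handed in: The wheels stand upright (within 0.1 rad) on the pads in order of diameter, the smallest beside the red block and the largest beside the grey one, each centred on its pad within 12 mm, resting on it (not held up), released and at rest (((horizontal distance between red_block and pad_a below 0.1 m and horizontal distance between wheel_24_center and pad_a below 0.012 m and height (world z) of wheel_24_center between 0.024 and 0.033 m and angle between each of wheel_24_center, wheel_35_center, wheel_46_center, wheel_57_center's own z axis and vertical below 0.1 rad and horizontal distance between wheel_35_center and pad_b below 0.012 m and height (world z) of wheel_35_center between 0.024 and 0.033 m and horizontal distance between wheel_46_center and pad_c below 0.012 m and height (world z) of wheel_46_center between 0.024 and 0.033 m and horizontal distance between wheel_57_center and pad_d below 0.012 m and height (world z) of wheel_57_center between 0.024 and 0.033 m) or (horizontal distance between red_block and pad_d below 0.1 m and horizontal distance between wheel_24_center and pad_d below 0.012 m and height (world z) of wheel_24_center between 0.024 and 0.033 m and angle between each of wheel_24_center, wheel_35_center, wheel_46_center, wheel_57_center's own z axis and vertical below 0.1 rad and horizontal distance between wheel_35_center and pad_c below 0.012 m and height (world z) of wheel_35_center between 0.024 and 0.033 m and horizontal distance between wheel_46_center and pad_b below 0.012 m and height (world z) of wheel_46_center between 0.024 and 0.033 m and horizontal distance between wheel_57_center and pad_a below 0.012 m and height (world z) of wheel_57_center between 0.024 and 0.033 m)) and linear speed of each of wheel_24, wheel_35, wheel_46, wheel_57 below 0.01 m/s and angular speed of each of wheel_24, wheel_35, wheel_46, wheel_57 below 0.2 rad/s); the robot touches nothing.
It also fails if it takes over 80 s, if anything falls off the work surface, if the arm or the gripper's body presses on something with over 40 N, if the wrist force passes 120 N, or if a joint passes its speed limit or range.

## Working session

There is one attempt and no reset: what is moved stays moved. The work goes in short steps, Python scripts to look and compute and a shell command to move; the robot and the scene stay as the last step left them, time stands still between calls to the robot, and variables do not carry over. Pictures are saved under pics/ and viewed, at most 14 in all, crops included, and the job is handed in when it is done.

```bash
ls; mkdir -p pics
python3 - <<'E'
from plant import ctrl
import cv2
print(ctrl.sense())
for n in("scene","top"):
    r=ctrl.read_camera(n); cv2.imwrite(f"pics/{n}0.png",cv2.resize(r["pixels"][:,:,::-1],(800,600),interpolation=cv2.INTER_CUBIC))
    print(n,r["K"],r["distortion"],r["rvec"],r["tvec"])
E
```

```text
pics
{'clock': 0.0, 'joint_positions': array([ 1.16897702e+00,  3.42729951e-01,  1.52502857e+00, -1.22298447e-05,
        1.27538720e+00, -1.45971056e-01]), 'dq': array([ 0.0017594 ,  0.00011235,  0.00100781, -0.00052743,  0.0011796 ,
       -0.00038012]), 'joint_efforts': array([ 1.04923551e-03, -4.33672106e+01, -2.46024513e+01, -1.07419505e-04,
        7.76113156e-03, -6.50949588e-06]), 'ee_pos': array([0.13265047, 0.50750278, 0.20151821]), 'tool_rot': array([ 1.27573696e-01,  9.91828790e-01, -7.49167033e-04, -2.04408022e-04]), 'ft_force': array([-0.27667379,  0.68647784, -0.78917201]), 'ft_torque': array([ 0.00389186, -0.0088909 ,  0.00715018]), 'grip_force': 0.0, 'width': 0.08516071947838473}
scene [[350.86996871   0.         259.67375224]
 [  0.         350.86996871 193.08275983]
 [  0.           0.           1.        ]] [-0.0992347  0.         0.         0.         0.       ] [ 2.02473601 -0.52219655  0.31157447] [-0.39112782  0.23853929  0.51813759]
top [[411.74905647   0.         251.48105005]
 [  0.         411.74905647 193.21153114]
 [  0.           0.           1.        ]] [-0.02755573  0.          0.          0.          0.        ] [ 2.18650387 -2.16414942  0.13325894] [0.16905885 0.54754612 0.8478216 ]
```

View pics/top0.png

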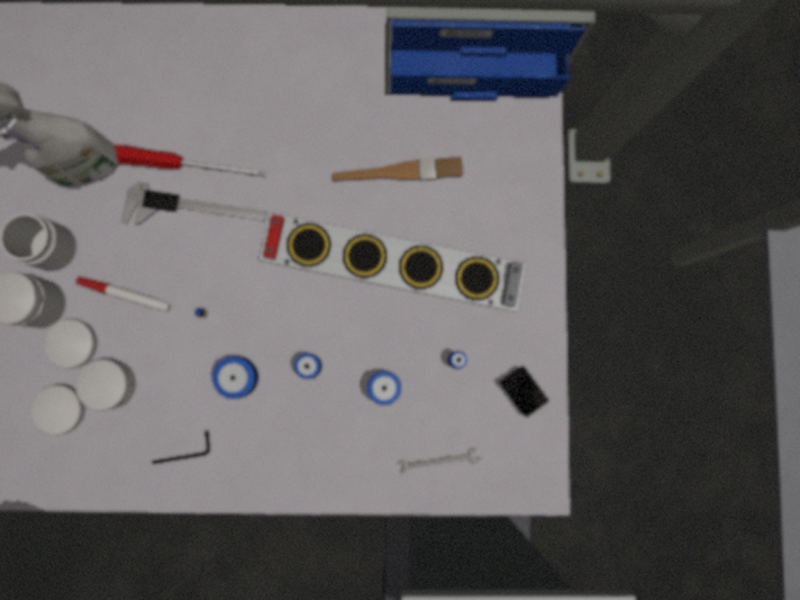

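View pics/scene0.png

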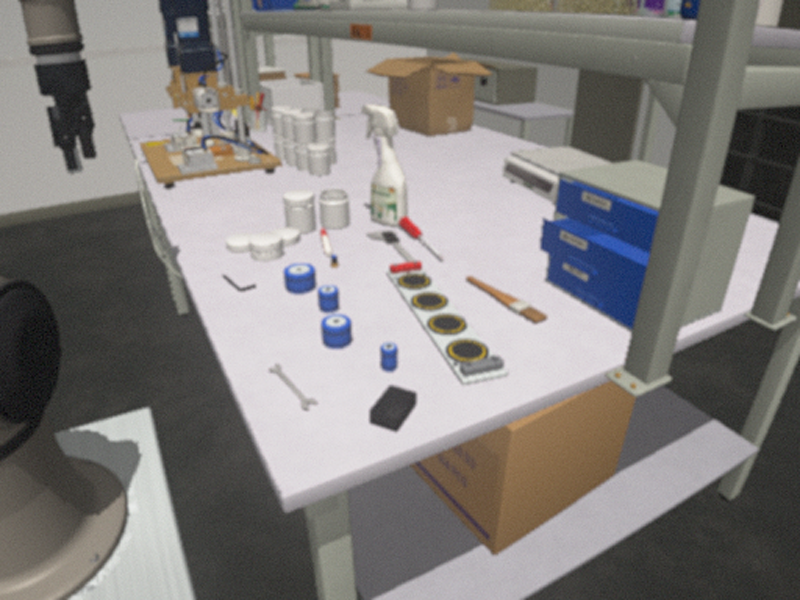

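The top view shows the pads in a row at (309,244), (365,256), (421,267) and (477,278), on the 800-px scale, with red at the left end and grey at the right. The wheel hubs are at (235,377) for the 57, (307,366) for the 35, (384,387) for the 46 and (458,359) for the 24. The scene view shows all four wheels standing clear of other objects.

```bash
cat > h.py <<'E'
import numpy as np,cv2
from plant import ctrl
def ray(r,uv,z):
    K,D=np.array(r["K"]),np.array(r["distortion"])
    R=cv2.Rodrigues(np.array(r["rvec"]))[0];t=np.array(r["tvec"]).ravel()
    p=cv2.undistortPoints(np.array([[uv]],float),K,D)[0,0]
    d=R.T@np.array([p[0],p[1],1]);c=-R.T@t
    return (c+d*(z-c[2])/d[2])[:2]
def v8(u,v): return ((u+.5)*.64-.5,(v+.5)*.64-.5)
E
python3 - <<'E'
from h import *
r=ctrl.read_camera("top"); im=r["pixels"]; hsv=cv2.cvtColor(im,cv2.COLOR_RGB2HSV)
H,S,V=[hsv[...,i].astype(int) for i in range(3)]
def cen(m,uv,rad):
    yy,xx=np.nonzero(m); k=np.hypot(xx-uv[0],yy-uv[1])<rad
    (c,rr)=cv2.minEnclosingCircle(np.c_[xx,yy][k].astype(np.float32)); return c,rr,k.sum()
P=[]
for n,uv in dict(a=(309,244),b=(365,256),c=(421,267),d=(477,278)).items():
    c,rr,k=cen((H>15)&(H<40)&(S>80),v8(*uv),18); p=ray(r,c,.010); P.append(p)
    print(n,np.round(c,1),round(rr,1),k,np.round(p,4), np.round(ray(r,v8(*uv),.01),4))
print(np.linalg.norm(np.diff(P,axis=0),axis=1),np.degrees(np.arctan2(*(P[0]-P[3])[::-1])))
for n,uv,rad in [(24,(458,359),7),(35,(307,366),10),(46,(384,387),13),(57,(235,377),16)]:
    h=ray(r,v8(*uv),.036)
    c,rr,k=cen((S<60)&(V>100),v8(*uv),rad*.55)
    print(n,np.round(h,4),np.round(ray(r,c,.036),4),rr,k)
print("red",ray(r,v8(274,237),.022),"grey",ray(r,v8(511,284),.022))
s=ctrl.read_camera("scene")
for n,uv in [(24,(389,346)),(35,(328,290)),(46,(336,321)),(57,(300,269))]: print("scene",n,ray(s,v8(*uv),.036))
for n,uv in [("a",(414,281)),("d",(467,350))]: print("scene",n,ray(s,v8(*uv),.010))
E
```

```text
a [197.1 156.1] 13.3 307 [0.6278 0.2939] [0.6281 0.2929]
b [233.  163.4] 13.3 315 [0.6126 0.2154] [0.612  0.2144]
c [268.9 170.3] 13.3 310 [0.5983 0.1368] [0.5974 0.136 ]
d [305.  177.5] 13.3 312 [0.5835 0.058 ] [0.5829 0.0577]
[0.08003533 0.07986634 0.08017352] 79.37169826378485
24 [0.4694 0.0875] [0.4696 0.0879] 3.7166171073913574 43
35 [0.4582 0.2888] [0.4582 0.2886] 5.463339328765869 91
46 [0.4314 0.186 ] [0.4314 0.186 ] 7.049217700958252 156
57 [0.4426 0.3839] [0.4428 0.3845] 8.544382095336914 219
red [0.63496851 0.34003599] grey [0.57335463 0.01244905]
scene 24 [0.46781415 0.08631281]
scene 35 [0.45625062 0.28472859]
scene 46 [0.42908719 0.18499827]
scene 57 [0.4424097  0.38521728]
scene a [0.62432926 0.28929211]
scene d [0.58105882 0.05658399]
```

```bash
python3 -m jog '[{"travel":[0,0,0],"dr":[0,0,0.146],"claw":8.5},{"travel":[0,0,0],"dr":[0,0,0.146],"claw":8.5},{"travel":[0,0,0],"dr":[0,0,0.146],"claw":8.5},{"travel":[0,0,0],"dr":[0,0,0.146],"claw":8.5},{"travel":[0,0,0],"dr":[0,0,0.146],"claw":8.5},{"travel":[0,0,0],"dr":[0,0,0.146],"claw":8.5},{"travel":[0,0,0],"dr":[0,0,0.146],"claw":8.5},{"travel":[0,0,0],"dr":[0,0,0.146],"claw":8.5},{"travel":[0,0,0],"dr":[0,0,0.146],"claw":8.5},{"travel":[0,0,0],"dr":[0,0,0],"claw":8.5},{"travel":[0,0,0],"dr":[0,0,0],"claw":8.5}]' 40
cat >> h.py <<'E'
def go(x,y,z):
    "remaining travel [cm] along tool axes to world x,y,z, and current tilt"
    from scipy.spatial.transform import Rotation as R
    s=ctrl.sense(); M=R.from_quat(s["tool_rot"])
    print("travel",np.round(100*M.inv().apply(np.array([x,y,z])-s["ee_pos"]),2),"tool y,z",np.round(M.as_matrix()[:,1:].T,3).tolist(),"pos",s["ee_pos"].round(4),"w",round(s["width"],4),"F",s["ft_force"].round(1),"q6",s["joint_positions"][5].round(2),"t",s["clock"])
E
python3 -c "from h import *;go(.469,.088,.10)"
```

```text
clock: 1.3
ee_pos: [0.1328, 0.5079, 0.2021]
tool_rot: [0.705, 0.709, -0.0, 0.0]
ft_force: [-0.5, 0.7, 0.4]
width: 0.0849
grip_force: 0.0
travel [-42.15  33.41  10.21] tool y,z [[1.0, 0.005, -0.0], [-0.0, -0.0, -1.0]] pos [0.1328 0.5079 0.2021] w 0.0849 F [-0.5  0.7  0.4] q6 1.16 t 1.3
```

```bash
python3 -m jog '[{"travel":[-1.5,1.2,0.4],"dr":[0,0,0],"claw":8.5},{"travel":[-3,2.4,0.7],"dr":[0,0,0],"claw":8.5},{"travel":[-3,2.4,0.7],"dr":[0,0,0],"claw":8.5},{"travel":[-3,2.4,0.7],"dr":[0,0,0],"claw":8.5},{"travel":[-3,2.4,0.7],"dr":[0,0,0],"claw":8.5},{"travel":[-3,2.4,0.7],"dr":[0,0,0],"claw":8.5},{"travel":[-3,2.4,0.7],"dr":[0,0,0],"claw":8.5},{"travel":[-3,2.4,0.7],"dr":[0,0,0],"claw":8.5},{"travel":[-3,2.4,0.7],"dr":[0,0,0],"claw":8.5},{"travel":[-3,2.4,0.7],"dr":[0,0,0],"claw":8.5},{"travel":[-3,2.4,0.7],"dr":[0,0,0],"claw":8.5},{"travel":[-3,2.4,0.7],"dr":[0,0,0],"claw":8.5},{"travel":[-3,2.4,0.7],"dr":[0,0,0],"claw":8.5},{"travel":[-3,2.4,0.7],"dr":[0,0,0],"claw":8.5},{"travel":[-1.6,1,0.7],"dr":[0,0,0],"claw":8.5},{"travel":[0,0,0],"dr":[0,0,0],"claw":8.5},{"travel":[0,0,0],"dr":[0,0,0],"claw":8.5}]'
python3 - <<'E'
from h import *
go(.469,.088,.008)
for n in("scene",):
    r=ctrl.read_camera(n); cv2.imwrite("pics/s1.png",cv2.resize(r["pixels"][120:312,140:396,::-1],(800,600),interpolation=cv2.INTER_CUBIC))
E
```

```text
clock: 3.0
ee_pos: [0.4668, 0.0873, 0.1]
tool_rot: [0.706, 0.708, -0.0, -0.0]
ft_force: [0.3, -0.7, 0.1]
width: 0.085
grip_force: 0.0
travel [0.06 0.23 9.2 ] tool y,z [[1.0, 0.002, -0.001], [-0.001, 0.0, -1.0]] pos [0.4668 0.0873 0.1   ] w 0.085 F [ 0.3 -0.7  0.1] q6 0.02 t 3.0
```

View pics/s1.png

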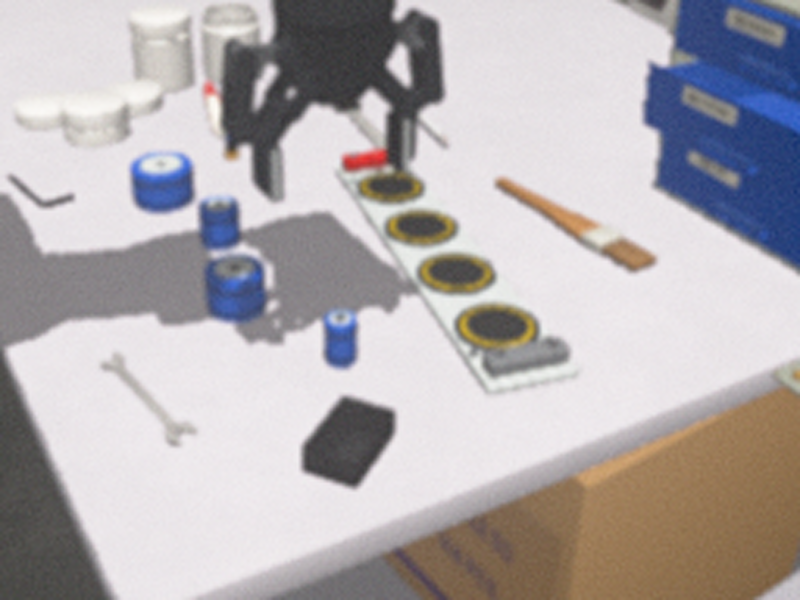

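The gripper is above the 24 wheel: the fingertips at (270,190) and (400,165) straddle the wheel at (341,338), and the board is clear. Descending to grip.

```bash
python3 -m jog '[{"travel":[0.1,0.2,1.5],"dr":[0,0,0],"claw":5},{"travel":[0,0,2.5],"dr":[0,0,0],"claw":5},{"travel":[0,0,2.5],"dr":[0,0,0],"claw":5},{"travel":[0,0,1.7],"dr":[0,0,0],"claw":5},{"travel":[0,0,1],"dr":[0,0,0],"claw":5},{"travel":[0,0,0],"dr":[0,0,0],"claw":5},{"travel":[0,0,0],"dr":[0,0,0],"claw":1.5},{"travel":[0,0,0],"dr":[0,0,0],"claw":1.5},{"travel":[0,0,0],"dr":[0,0,0],"claw":1.5},{"travel":[0,0,0],"dr":[0,0,0],"claw":1.5},{"travel":[0,0,0],"dr":[0,0,0],"claw":1.5},{"travel":[0,0,0],"dr":[0,0,0],"claw":1.5},{"travel":[0,0,0],"dr":[0,0,0],"claw":1.5},{"travel":[0,0,0],"dr":[0,0,0],"claw":1.5}]' 40; python3 -c "from h import *;go(.628,.294,.09)"
```

```text
clock: 4.45
ee_pos: [0.4692, 0.0883, 0.0082]
tool_rot: [0.707, 0.707, 0.0, -0.0]
ft_force: [0.9, 1.0, 0.4]
width: 0.0149
grip_force: 0.0
travel [20.56 15.9  -8.18] tool y,z [[1.0, 0.001, -0.0], [-0.0, 0.0, -1.0]] pos [0.4692 0.0883 0.0082] w 0.0149 F [0.9 1.  0.4] q6 0.02 t 4.45
```

Run:
```python
from h import *
r=ctrl.read_camera("scene"); cv2.imwrite("pics/s2.png",cv2.resize(r["pixels"][120:312,140:396,::-1],(800,600),interpolation=cv2.INTER_CUBIC))
K,D=np.array(r["K"]),np.array(r["distortion"])
p=cv2.projectPoints(np.array([[.469,.088,.036],[.469,.088,0]]),np.array(r["rvec"]),np.array(r["tvec"]),K,D)[0].reshape(-1,2)
print((p-[140,120])*3.125)
```

```text
[[340.32839241 314.81787086]
 [340.96540938 356.77341361]]
```

View pics/s2.png

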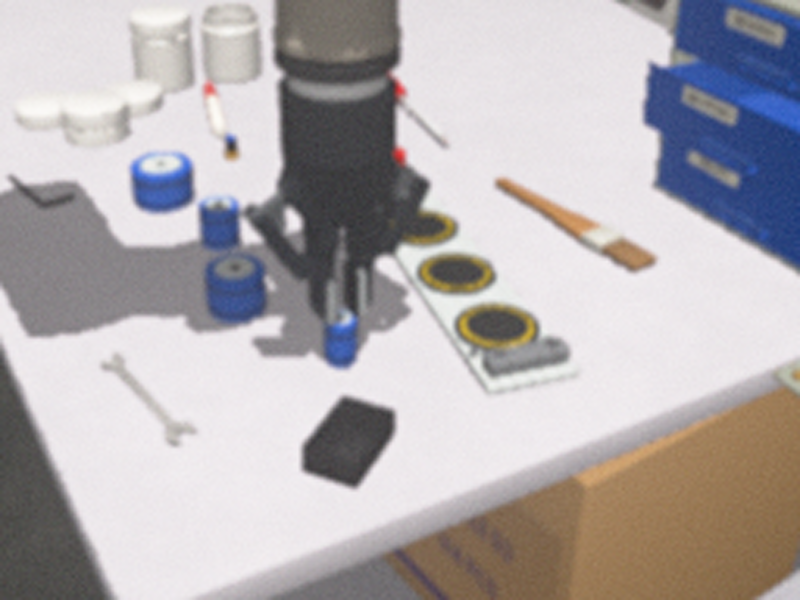

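The fingers closed to 15 mm without touching the wheel, which still stands at (341,338). The fingers end near (333,318) and (362,310), so they look either behind it or above it. I need a closer look.

Run:
```python
from h import *
r=ctrl.read_camera("scene"); a=cv2.resize(r["pixels"][180:245,210:280,::-1],(400,400),interpolation=cv2.INTER_CUBIC)
t=ctrl.read_camera("top"); b=cv2.resize(t["pixels"][180:270,240:330,::-1],(400,400),interpolation=cv2.INTER_CUBIC)
cv2.imwrite("pics/s3.png",np.hstack([a,b]))
for q in (r,t):
    p=cv2.projectPoints(np.array([[.469,.088,.008],[.469,.088,.036]]),np.array(q["rvec"]),np.array(q["tvec"]),np.array(q["K"]),np.array(q["distortion"]))[0].reshape(-1,2)
    print((p-[210,180])*[400/70,400/65] if q is r else (p-[240,180])*400/90+[400,0])
```

```text
[[223.22387267 315.31329304]
 [222.31477469 250.71826877]]
[[627.40424019 222.2071604 ]
 [634.162821   221.24548944]]
```

View pics/s3.png

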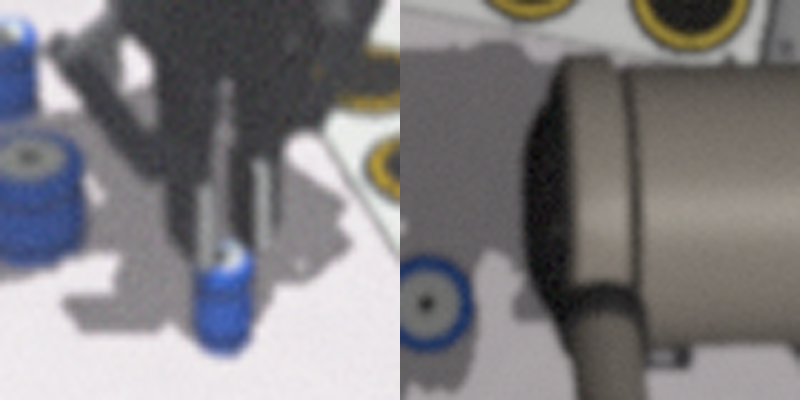

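Run:
```python
from h import *
r=ctrl.read_camera("scene")
def pr(P): return cv2.projectPoints(np.array(P,float),np.array(r["rvec"]),np.array(r["tvec"]),np.array(r["K"]),np.array(r["distortion"]))[0].reshape(-1,2)
A=np.array([[.4243,.0873,.113],[.5093,.0873,.113]])
B=np.array([[.4617,.0883,.008],[.4767,.0883,.008]])
for n,d in dict(nom=(0,0,0),up=(0,0,.03),py=(0,.03,0),half=(0,.015,.015)).items():
    print(n,((pr(A+d)-[140,120])*3.125).round().tolist(),((pr(B+d)-[210,180])*[400/70,400/65]).round().tolist())
```

```text
nom [[278.0, 234.0], [392.0, 205.0]] [[206.0, 321.0], [240.0, 309.0]]
up [[276.0, 193.0], [392.0, 165.0]] [[205.0, 251.0], [240.0, 240.0]]
py [[260.0, 215.0], [371.0, 188.0]] [[172.0, 279.0], [205.0, 269.0]]
half [[268.0, 204.0], [381.0, 177.0]] [[188.0, 266.0], [222.0, 255.0]]
```

Both pictures fit the fingertips being about 25 mm higher than the reported TCP; a sideways shift does not fit. The fingers closed just above the wheel. I'll reopen, go lower in steps while watching the force, and check again.

```bash
python3 -m jog '[{"travel":[0,0,-1],"dr":[0,0,0],"claw":6},{"travel":[0,0,0],"dr":[0,0,0],"claw":6},{"travel":[0,0,0],"dr":[0,0,0],"claw":6},{"travel":[0,0,0],"dr":[0,0,0],"claw":6},{"travel":[0,0,0],"dr":[0,0,0],"claw":6},{"travel":[0,0,1],"dr":[0,0,0],"claw":6},{"travel":[0,0,0.7],"dr":[0,0,0],"claw":6},{"travel":[0,0,0.5],"dr":[0,0,0],"claw":6},{"travel":[0,0,0.3],"dr":[0,0,0],"claw":6},{"travel":[0,0,0],"dr":[0,0,0],"claw":6},{"travel":[0,0,0],"dr":[0,0,0],"claw":6}]'
python3 - <<'E'
from h import *
go(.469,.088,-.012)
r=ctrl.read_camera("scene"); cv2.imwrite("pics/s4.png",cv2.resize(r["pixels"][170:250,195:295,::-1],(800,640),interpolation=cv2.INTER_CUBIC)[:600])
def pr(P): return cv2.projectPoints(np.array(P,float),np.array(r["rvec"]),np.array(r["tvec"]),np.array(r["K"]),np.array(r["distortion"]))[0].reshape(-1,2)
for z in (0,.01,.02,.03): print(z,((pr([[.439,.088,z],[.499,.088,z]])-[195,170])*8).round().tolist())
E
```

```text
clock: 5.75
ee_pos: [0.4693, 0.0883, -0.0069]
tool_rot: [0.707, 0.707, 0.0, -0.0]
ft_force: [0.7, -0.4, 0.1]
width: 0.0603
grip_force: 0.0
travel [-0.03 -0.03  0.51] tool y,z [[1.0, 0.001, -0.0], [-0.0, 0.0, -1.0]] pos [ 0.4693  0.0883 -0.0069] w 0.0603 F [ 0.7 -0.4  0.1] q6 0.02 t 5.75
0 [[336.0, 544.0], [526.0, 484.0]]
0.01 [[335.0, 514.0], [527.0, 455.0]]
0.02 [[334.0, 484.0], [527.0, 425.0]]
0.03 [[333.0, 454.0], [527.0, 395.0]]
```

View pics/s4.png

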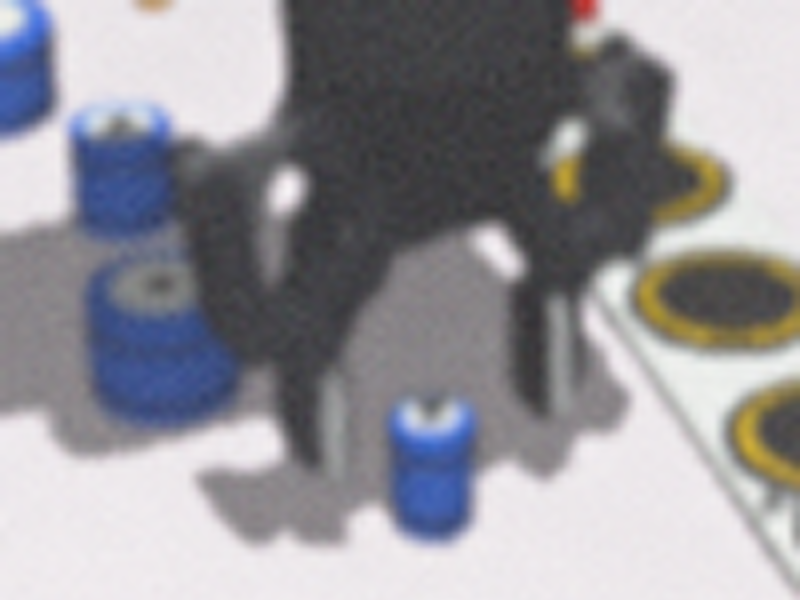

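The wheel stands midway between the fingers. The tips at about (330,475) and (545,415) are still some 27 mm above the bench, so I go 15 mm lower and grip.

```bash
python3 -m jog '[{"travel":[0,0,0.6],"dr":[0,0,0],"claw":5},{"travel":[0,0,0.5],"dr":[0,0,0],"claw":5},{"travel":[0,0,0.4],"dr":[0,0,0],"claw":5},{"travel":[0,0,0],"dr":[0,0,0],"claw":1.8},{"travel":[0,0,0],"dr":[0,0,0],"claw":1.8},{"travel":[0,0,0],"dr":[0,0,0],"claw":1.8},{"travel":[0,0,0],"dr":[0,0,0],"claw":1.8},{"travel":[0,0,0],"dr":[0,0,0],"claw":1.8},{"travel":[0,0,0],"dr":[0,0,0],"claw":1.8}]' 40
python3 - <<'E'
from h import *
go(.628,.294,.05)
r=ctrl.read_camera("scene"); cv2.imwrite("pics/s5.png",cv2.resize(r["pixels"][170:250,195:295,::-1],(800,640),interpolation=cv2.INTER_CUBIC)[:600])
E
```

```text
clock: 6.7
ee_pos: [0.4693, 0.0883, -0.0218]
tool_rot: [0.707, 0.707, 0.0, 0.0]
ft_force: [-0.0, -0.3, -0.3]
width: 0.023
grip_force: 39.1
travel [20.55 15.9  -7.17] tool y,z [[1.0, 0.001, 0.0], [0.0, 0.0, -1.0]] pos [ 0.4693  0.0883 -0.0218] w 0.023 F [-0.  -0.3 -0.3] q6 0.02 t 6.7
```

View pics/s5.png

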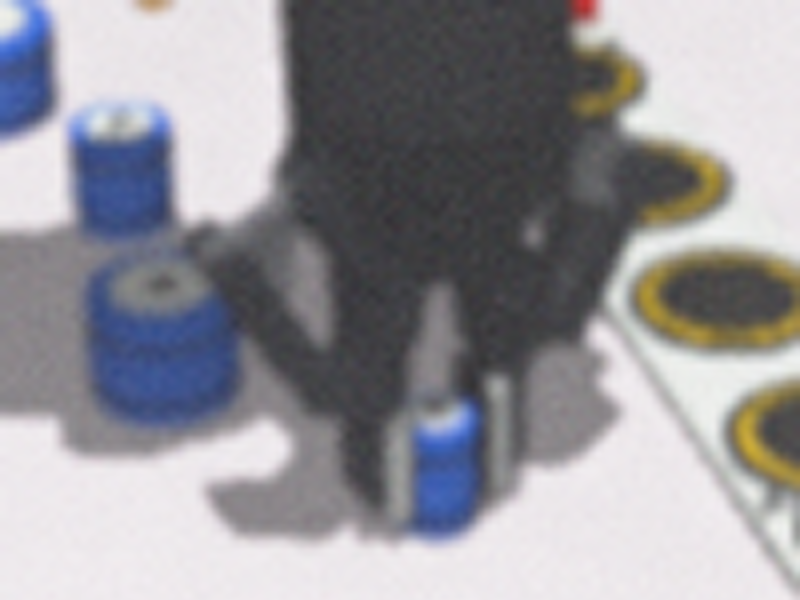

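The 24 wheel is gripped: width 23 mm, 39 N, upright between the pads at (445,470). Carrying it to pad a.

```bash
python3 -m jog '[{"travel":[0,0,-1.5],"dr":[0,0,0],"claw":1.8},{"travel":[0,0,-2.5],"dr":[0,0,0],"claw":1.8},{"travel":[0,0,-2.5],"dr":[0,0,0],"claw":1.8},{"travel":[1.2,0.9,0],"dr":[0,0,0],"claw":1.8},{"travel":[2.4,1.9,0],"dr":[0,0,0],"claw":1.8},{"travel":[2.6,2,0],"dr":[0,0,0],"claw":1.8},{"travel":[2.6,2,0],"dr":[0,0,0],"claw":1.8},{"travel":[2.6,2,0],"dr":[0,0,0],"claw":1.8},{"travel":[2.6,2,0],"dr":[0,0,0],"claw":1.8},{"travel":[2.6,2,0],"dr":[0,0,0],"claw":1.8},{"travel":[2.6,2,0],"dr":[0,0,0],"claw":1.8},{"travel":[1.3,1,0],"dr":[0,0,0],"claw":1.8},{"travel":[0,0,0],"dr":[0,0,0],"claw":1.8},{"travel":[0,0,0],"dr":[0,0,0],"claw":1.8},{"travel":[0,0,0],"dr":[0,0,0],"claw":1.8}]'; python3 -c "from h import *;go(.628,.294,-.0115)"
```

```text
clock: 8.25
ee_pos: [0.6263, 0.2925, 0.043]
tool_rot: [0.707, 0.707, -0.001, -0.0]
ft_force: [0.0, -0.1, -0.7]
width: 0.0226
grip_force: 39.3
travel [0.16 0.17 5.45] tool y,z [[1.0, 0.0, -0.001], [-0.001, -0.001, -1.0]] pos [0.6263 0.2925 0.043 ] w 0.0226 F [ 0.  -0.1 -0.7] q6 0.33 t 8.25
```

```bash
python3 -m jog '[{"travel":[0.15,0.15,1.5],"dr":[0,0,0],"claw":1.8},{"travel":[0,0,2],"dr":[0,0,0],"claw":1.8},{"travel":[0,0,1],"dr":[0,0,0],"claw":1.8},{"travel":[0,0,0.5],"dr":[0,0,0],"claw":1.8},{"travel":[0,0,0.3],"dr":[0,0,0],"claw":1.8},{"travel":[0,0,0.15],"dr":[0,0,0],"claw":1.8},{"travel":[0,0,0],"dr":[0,0,0],"claw":1.8},{"travel":[0,0,0],"dr":[0,0,0],"claw":1.8}]'; python3 -c "from h import *;go(.628,.294,-.0115)"
```

```text
clock: 9.05
ee_pos: [0.6289, 0.2951, -0.0106]
tool_rot: [0.707, 0.707, 0.001, 0.0]
ft_force: [-0.3, -0.8, -0.7]
width: 0.0227
grip_force: 39.3
travel [-0.11 -0.09  0.09] tool y,z [[1.0, 0.001, 0.001], [0.001, 0.0, -1.0]] pos [ 0.6289  0.2951 -0.0106] w 0.0227 F [-0.3 -0.8 -0.7] q6 0.33 t 9.05
```

```bash
python3 -m jog '[{"travel":[-0.1,-0.1,0.1],"dr":[0,0,0],"claw":1.8},{"travel":[0,0,0],"dr":[0,0,0],"claw":1.8},{"travel":[0,0,0],"dr":[0,0,0],"claw":3},{"travel":[0,0,0],"dr":[0,0,0],"claw":4},{"travel":[0,0,0],"dr":[0,0,0],"claw":5},{"travel":[0,0,0],"dr":[0,0,0],"claw":5},{"travel":[0,0,0],"dr":[0,0,0],"claw":5},{"travel":[0,0,-1.5],"dr":[0,0,0],"claw":5},{"travel":[0,0,-2.5],"dr":[0,0,0],"claw":5},{"travel":[0,0,-2.5],"dr":[0,0,0],"claw":5},{"travel":[0,0,0],"dr":[0,0,0],"claw":7},{"travel":[0,0,0],"dr":[0,0,0],"claw":7}]'; python3 -c "from h import *;go(.458,.2885,.05)"
```

```text
clock: 10.25
ee_pos: [0.628, 0.2941, 0.0541]
tool_rot: [0.707, 0.707, 0.001, 0.0]
ft_force: [1.0, -0.1, 0.7]
width: 0.0701
grip_force: 0.0
travel [ -0.55 -17.     0.37] tool y,z [[1.0, 0.001, 0.002], [0.002, 0.001, -1.0]] pos [0.628  0.2941 0.0541] w 0.0701 F [ 1.  -0.1  0.7] q6 0.33 t 10.25
```

```bash
python3 -m jog '[{"travel":[0,-1.5,0],"dr":[0,0,0],"claw":6.5},{"travel":[-0.1,-3,0],"dr":[0,0,0],"claw":6.5},{"travel":[-0.1,-3,0],"dr":[0,0,0],"claw":6.5},{"travel":[-0.1,-3,0],"dr":[0,0,0],"claw":6.5},{"travel":[-0.1,-3,0],"dr":[0,0,0],"claw":6.5},{"travel":[-0.1,-2.5,0.2],"dr":[0,0,0],"claw":6.5},{"travel":[0,-1,0.2],"dr":[0,0,0],"claw":6.5},{"travel":[0,0,0],"dr":[0,0,0],"claw":6.5},{"travel":[0,0,0],"dr":[0,0,0],"claw":6.5}]'; python3 -c "
from h import *
go(.458,.2885,-.022)
r=ctrl.read_camera('scene')
cv2.imwrite('pics/s6.png',cv2.resize(r['pixels'][120:264,150:342,::-1],(800,600),interpolation=cv2.INTER_CUBIC))"
```

```text
clock: 11.15
ee_pos: [0.4586, 0.2889, 0.0486]
tool_rot: [0.707, 0.707, 0.0, 0.0]
ft_force: [-0.1, -0.2, 0.2]
width: 0.0649
grip_force: 0.0
travel [-0.04 -0.07  7.06] tool y,z [[1.0, 0.001, 0.001], [0.001, 0.0, -1.0]] pos [0.4586 0.2889 0.0486] w 0.0649 F [-0.1 -0.2  0.2] q6 0.42 t 11.15
```

View pics/s6.png

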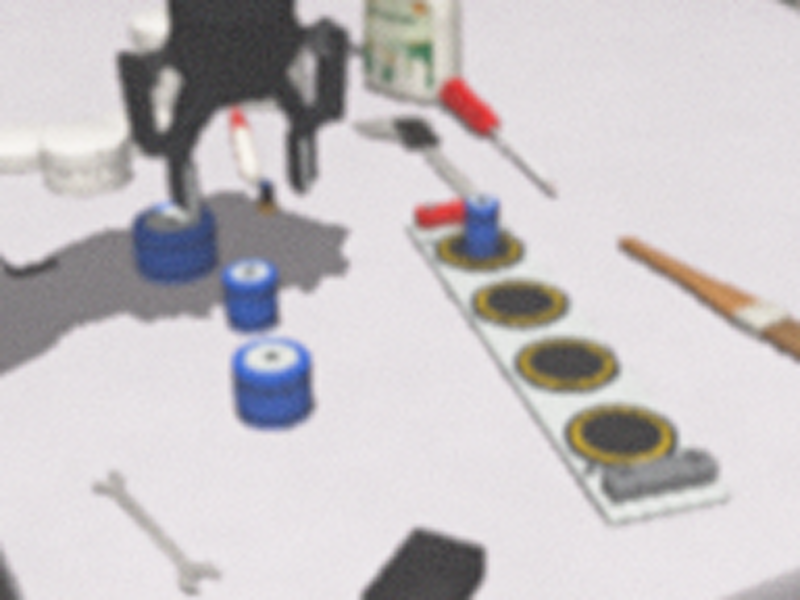

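The 24 wheel stands upright on pad a, its base at (483,250) against the pad centre at (480,249). The open gripper straddles the 35 wheel at (250,290). Descending and gripping.

```bash
python3 -m jog '[{"travel":[0,-0.1,1.5],"dr":[0,0,0],"claw":6.5},{"travel":[0,0,2.5],"dr":[0,0,0],"claw":6.5},{"travel":[0,0,1.5],"dr":[0,0,0],"claw":6.5},{"travel":[0,0,1],"dr":[0,0,0],"claw":6},{"travel":[0,0,0.5],"dr":[0,0,0],"claw":6},{"travel":[0,0,0],"dr":[0,0,0],"claw":3},{"travel":[0,0,0],"dr":[0,0,0],"claw":3},{"travel":[0,0,0],"dr":[0,0,0],"claw":3},{"travel":[0,0,0],"dr":[0,0,0],"claw":3},{"travel":[0,0,0],"dr":[0,0,0],"claw":3},{"travel":[0,0,0],"dr":[0,0,0],"claw":3},{"travel":[0,0,0],"dr":[0,0,0],"claw":3}]' 40; python3 -c "from h import *;go(.6125,.215,.045)"
```

```text
clock: 12.4
ee_pos: [0.457, 0.289, -0.0207]
tool_rot: [0.707, 0.707, 0.001, 0.0]
ft_force: [-0.9, -0.2, 5.8]
width: 0.0341
grip_force: 40.2
travel [-7.41 15.55 -6.55] tool y,z [[1.0, 0.001, 0.001], [0.001, 0.001, -1.0]] pos [ 0.457   0.289  -0.0207] w 0.0341 F [-0.9 -0.2  5.8] q6 0.42 t 12.4
```

```bash
python3 -m jog '[{"travel":[0,0,-1.5],"dr":[0,0,0],"claw":3},{"travel":[0,0,-2.5],"dr":[0,0,0],"claw":3},{"travel":[0,0,-2.5],"dr":[0,0,0],"claw":3},{"travel":[-0.6,1.2,0],"dr":[0,0,0],"claw":3},{"travel":[-1.2,2.4,0],"dr":[0,0,0],"claw":3},{"travel":[-1.2,2.5,0],"dr":[0,0,0],"claw":3},{"travel":[-1.2,2.5,0],"dr":[0,0,0],"claw":3},{"travel":[-1.2,2.5,0],"dr":[0,0,0],"claw":3},{"travel":[-1.2,2.5,0],"dr":[0,0,0],"claw":3},{"travel":[-0.8,1.9,0],"dr":[0,0,0],"claw":3},{"travel":[0,0,0],"dr":[0,0,0],"claw":3},{"travel":[0,0,0],"dr":[0,0,0],"claw":3},{"travel":[0,0,0],"dr":[0,0,0],"claw":3}]'; python3 -c "
from h import *
go(.6125,.215,-.0105)
r=ctrl.read_camera('scene')
cv2.imwrite('pics/s7.png',cv2.resize(r['pixels'][120:264,150:342,::-1],(800,600),interpolation=cv2.INTER_CUBIC))"
```

```text
clock: 13.7
ee_pos: [0.6105, 0.2151, 0.0429]
tool_rot: [0.707, 0.708, -0.001, -0.001]
ft_force: [0.2, -0.0, 0.7]
width: 0.0339
grip_force: 40.0
travel [-0.01  0.21  5.34] tool y,z [[1.0, 0.001, -0.002], [-0.002, -0.0, -1.0]] pos [0.6105 0.2151 0.0429] w 0.0339 F [ 0.2 -0.   0.7] q6 0.22 t 13.7
```

View pics/s7.png

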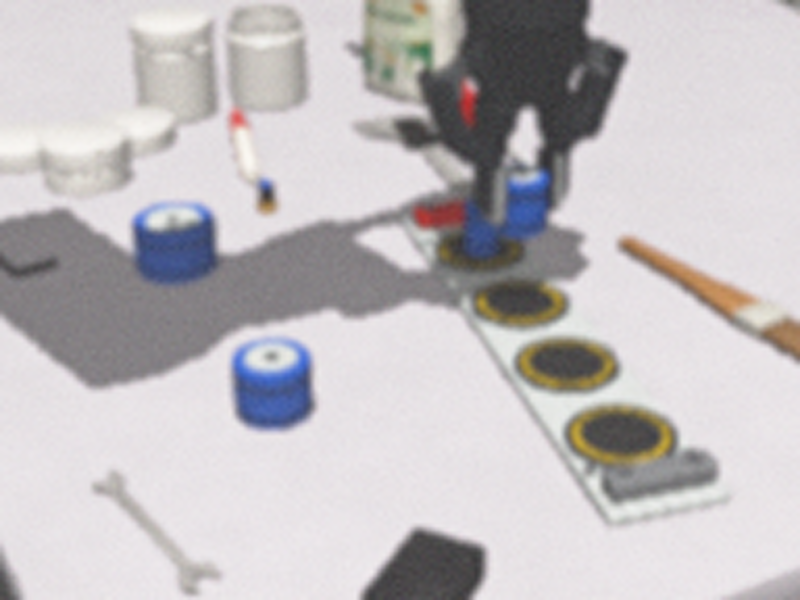

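The held 35 wheel hangs straight between the pads at (527,200), in front of pad b. Lowering it.

```bash
python3 -m jog '[{"travel":[0,0.1,1.5],"dr":[0,0,0],"claw":3},{"travel":[0,0,2],"dr":[0,0,0],"claw":3},{"travel":[0,0,1],"dr":[0,0,0],"claw":3},{"travel":[0,0,0.4],"dr":[0,0,0],"claw":3},{"travel":[0,0,0.2],"dr":[0,0,0],"claw":3},{"travel":[0,0,0.1],"dr":[0,0,0],"claw":3},{"travel":[0,0,0.1],"dr":[0,0,0],"claw":3},{"travel":[0,0,0],"dr":[0,0,0],"claw":3},{"travel":[0,0,0],"dr":[0,0,0],"claw":3}]'; python3 -c "from h import *;go(.6125,.215,-.011)"
```

```text
clock: 14.65
ee_pos: [0.6129, 0.215, -0.0088]
tool_rot: [0.707, 0.707, 0.0, 0.0]
ft_force: [0.4, -0.1, -0.1]
width: 0.0338
grip_force: 40.0
travel [ 0.   -0.04  0.22] tool y,z [[1.0, 0.001, 0.001], [0.001, 0.0, -1.0]] pos [ 0.6129  0.215  -0.0088] w 0.0338 F [ 0.4 -0.1 -0.1] q6 0.22 t 14.65
```

```bash
python3 -m jog '[{"travel":[0,0,0.1],"dr":[0,0,0],"claw":3},{"travel":[0,0,0.05],"dr":[0,0,0],"claw":3},{"travel":[0,0,0],"dr":[0,0,0],"claw":3},{"travel":[0,0,0],"dr":[0,0,0],"claw":4},{"travel":[0,0,0],"dr":[0,0,0],"claw":5},{"travel":[0,0,0],"dr":[0,0,0],"claw":6},{"travel":[0,0,0],"dr":[0,0,0],"claw":6},{"travel":[0,0,0],"dr":[0,0,0],"claw":6},{"travel":[0,0,-1.5],"dr":[0,0,0],"claw":6},{"travel":[0,0,-2.5],"dr":[0,0,0],"claw":6},{"travel":[0,0,-2.5],"dr":[0,0,0],"claw":7.5},{"travel":[0,0,0],"dr":[0,0,0],"claw":7.5},{"travel":[0,0,0],"dr":[0,0,0],"claw":7.5}]'; python3 -c "from h import *;go(.4314,.186,.05)"
```

```text
clock: 15.95
ee_pos: [0.6131, 0.2151, 0.0556]
tool_rot: [0.707, 0.707, 0.001, 0.001]
ft_force: [-0.5, 1.7, -0.4]
width: 0.0749
grip_force: 0.0
travel [ -2.89 -18.17   0.52] tool y,z [[1.0, 0.001, 0.002], [0.002, 0.001, -1.0]] pos [0.6131 0.2151 0.0556] w 0.0749 F [-0.5  1.7 -0.4] q6 0.22 t 15.95
```

```bash
python3 -m jog '[{"travel":[-0.2,-1.5,0],"dr":[0,0,0],"claw":7.5},{"travel":[-0.5,-3,0],"dr":[0,0,0],"claw":7.5},{"travel":[-0.5,-3,0],"dr":[0,0,0],"claw":7.5},{"travel":[-0.5,-3,0],"dr":[0,0,0],"claw":7.5},{"travel":[-0.5,-3,0],"dr":[0,0,0],"claw":7.5},{"travel":[-0.5,-3,0.3],"dr":[0,0,0],"claw":7.5},{"travel":[-0.2,-1.6,0.3],"dr":[0,0,0],"claw":7.5},{"travel":[0,0,0],"dr":[0,0,0],"claw":7.5},{"travel":[0,0,0],"dr":[0,0,0],"claw":7.5},{"travel":[0,0,0],"dr":[0,0,0],"claw":7.5}]'; python3 -c "
from h import *
go(.4314,.186,-.023)
r=ctrl.read_camera('scene')
cv2.imwrite('pics/s8.png',cv2.resize(r['pixels'][120:264,150:342,::-1],(800,600),interpolation=cv2.INTER_CUBIC))"
```

```text
clock: 16.95
ee_pos: [0.433, 0.1859, 0.0483]
tool_rot: [0.707, 0.707, 0.001, 0.0]
ft_force: [-0.3, 0.8, 0.4]
width: 0.0751
grip_force: 0.0
travel [ 0.   -0.17  7.13] tool y,z [[1.0, 0.001, 0.001], [0.001, 0.0, -1.0]] pos [0.433  0.1859 0.0483] w 0.0751 F [-0.3  0.8  0.4] q6 0.24 t 16.95
```

View pics/s8.png

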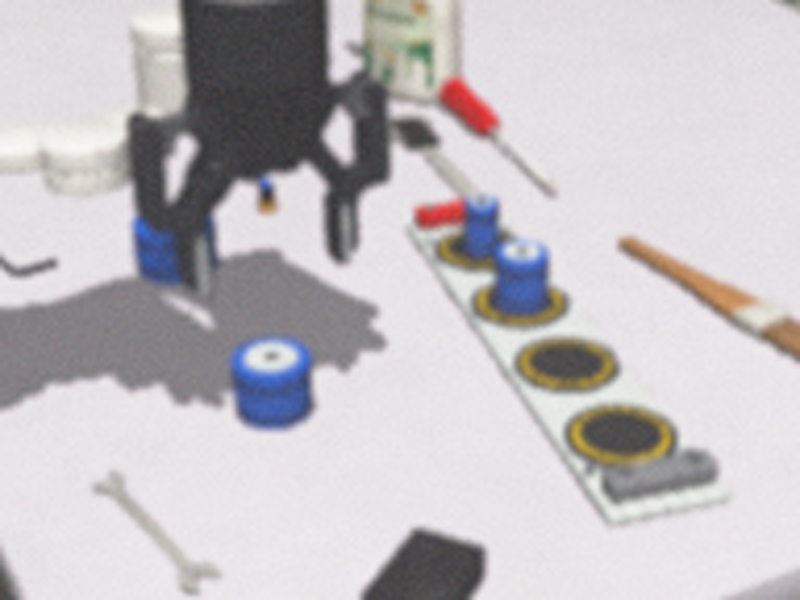

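Both the 24 and 35 wheels stand upright and centred on pads a and b (bases at (483,250) and (521,300)). The open gripper straddles the 46 wheel at (272,385).

```bash
python3 -m jog '[{"travel":[0,-0.15,1.5],"dr":[0,0,0],"claw":7.5},{"travel":[0,0,2.5],"dr":[0,0,0],"claw":7.5},{"travel":[0,0,1.5],"dr":[0,0,0],"claw":7.5},{"travel":[0,0,1],"dr":[0,0,0],"claw":7},{"travel":[0,0,0.5],"dr":[0,0,0],"claw":7},{"travel":[0,0,0],"dr":[0,0,0],"claw":7},{"travel":[0,0,0],"dr":[0,0,0],"claw":4},{"travel":[0,0,0],"dr":[0,0,0],"claw":4},{"travel":[0,0,0],"dr":[0,0,0],"claw":4},{"travel":[0,0,0],"dr":[0,0,0],"claw":4},{"travel":[0,0,0],"dr":[0,0,0],"claw":4},{"travel":[0,0,0],"dr":[0,0,0],"claw":4},{"travel":[0,0,0],"dr":[0,0,0],"claw":4}]' 40; python3 -c "from h import *;go(.598,.1365,.045)"
```

```text
clock: 18.3
ee_pos: [0.4307, 0.1859, -0.0209]
tool_rot: [0.707, 0.708, 0.001, 0.0]
ft_force: [-0.9, -0.2, 6.5]
width: 0.0449
grip_force: 41.1
travel [-4.96 16.73 -6.56] tool y,z [[1.0, 0.001, 0.002], [0.002, 0.0, -1.0]] pos [ 0.4307  0.1859 -0.0209] w 0.0449 F [-0.9 -0.2  6.5] q6 0.24 t 18.3
```

```bash
python3 -m jog '[{"travel":[0,0,-1.5],"dr":[0,0,0],"claw":4},{"travel":[0,0,-2.5],"dr":[0,0,0],"claw":4},{"travel":[0,0,-2.5],"dr":[0,0,0],"claw":4},{"travel":[-0.4,1.2,0],"dr":[0,0,0],"claw":4},{"travel":[-0.7,2.4,0],"dr":[0,0,0],"claw":4},{"travel":[-0.8,2.6,0],"dr":[0,0,0],"claw":4},{"travel":[-0.8,2.6,0],"dr":[0,0,0],"claw":4},{"travel":[-0.8,2.6,0],"dr":[0,0,0],"claw":4},{"travel":[-0.8,2.6,0],"dr":[0,0,0],"claw":4},{"travel":[-0.7,2.5,0],"dr":[0,0,0],"claw":4},{"travel":[0,0.2,0],"dr":[0,0,0],"claw":4},{"travel":[0,0,0],"dr":[0,0,0],"claw":4},{"travel":[0,0,0],"dr":[0,0,0],"claw":4}]'; python3 -c "from h import *;go(.598,.1365,-.0105)"
```

```text
clock: 19.6
ee_pos: [0.5961, 0.136, 0.0424]
tool_rot: [0.707, 0.708, -0.001, -0.001]
ft_force: [-1.2, 0.0, -0.5]
width: 0.0447
grip_force: 41.3
travel [0.05 0.2  5.29] tool y,z [[1.0, 0.001, -0.002], [-0.002, -0.0, -1.0]] pos [0.5961 0.136  0.0424] w 0.0447 F [-1.2  0.  -0.5] q6 0.1 t 19.6
```

```bash
python3 -m jog '[{"travel":[0,0.1,1.5],"dr":[0,0,0],"claw":4},{"travel":[0,0,2],"dr":[0,0,0],"claw":4},{"travel":[0,0,1],"dr":[0,0,0],"claw":4},{"travel":[0,0,0.4],"dr":[0,0,0],"claw":4},{"travel":[0,0,0.2],"dr":[0,0,0],"claw":4},{"travel":[0,0,0.1],"dr":[0,0,0],"claw":4},{"travel":[0,0,0.1],"dr":[0,0,0],"claw":4},{"travel":[0,0,0],"dr":[0,0,0],"claw":4},{"travel":[0,0,0],"dr":[0,0,0],"claw":4}]'; python3 -c "from h import *;go(.598,.1365,-.0105)"
```

```text
clock: 20.5
ee_pos: [0.5985, 0.1359, -0.0094]
tool_rot: [0.707, 0.707, 0.0, 0.0]
ft_force: [0.3, 1.1, -0.4]
width: 0.0448
grip_force: 41.3
travel [ 0.06 -0.05  0.11] tool y,z [[1.0, 0.001, 0.001], [0.001, 0.0, -1.0]] pos [ 0.5985  0.1359 -0.0094] w 0.0448 F [ 0.3  1.1 -0.4] q6 0.1 t 20.5
```

```bash
python3 -m jog '[{"travel":[0,0,0.1],"dr":[0,0,0],"claw":4},{"travel":[0,0,0],"dr":[0,0,0],"claw":4},{"travel":[0,0,0],"dr":[0,0,0],"claw":5},{"travel":[0,0,0],"dr":[0,0,0],"claw":6},{"travel":[0,0,0],"dr":[0,0,0],"claw":7},{"travel":[0,0,0],"dr":[0,0,0],"claw":7},{"travel":[0,0,0],"dr":[0,0,0],"claw":7},{"travel":[0,0,-1.5],"dr":[0,0,0],"claw":7},{"travel":[0,0,-2.5],"dr":[0,0,0],"claw":7},{"travel":[0,0,-2.5],"dr":[0,0,0],"claw":8.5},{"travel":[0,0,0],"dr":[0,0,0],"claw":8.5},{"travel":[0,0,0],"dr":[0,0,0],"claw":8.5}]'; python3 -c "from h import *;go(.4427,.384,.05)"
```

```text
clock: 21.7
ee_pos: [0.5987, 0.136, 0.0555]
tool_rot: [0.707, 0.707, 0.001, 0.001]
ft_force: [-0.2, -0.5, -0.4]
width: 0.0848
grip_force: 0.0
travel [ 24.82 -15.57   0.53] tool y,z [[1.0, 0.001, 0.002], [0.002, 0.0, -1.0]] pos [0.5987 0.136  0.0555] w 0.0848 F [-0.2 -0.5 -0.4] q6 0.1 t 21.7
```

```bash
python3 -m jog '[{"travel":[1.2,-0.8,0],"dr":[0,0,0],"claw":8.5},{"travel":[2.7,-1.7,0],"dr":[0,0,0],"claw":8.5},{"travel":[2.7,-1.7,0],"dr":[0,0,0],"claw":8.5},{"travel":[2.7,-1.7,0],"dr":[0,0,0],"claw":8.5},{"travel":[2.7,-1.7,0],"dr":[0,0,0],"claw":8.5},{"travel":[2.7,-1.7,0],"dr":[0,0,0],"claw":8.5},{"travel":[2.7,-1.7,0],"dr":[0,0,0],"claw":8.5},{"travel":[2.7,-1.7,0],"dr":[0,0,0],"claw":8.5},{"travel":[2.7,-1.7,0.3],"dr":[0,0,0],"claw":8.5},{"travel":[2,-1.1,0.3],"dr":[0,0,0],"claw":8.5},{"travel":[0,0,0],"dr":[0,0,0],"claw":8.5},{"travel":[0,0,0],"dr":[0,0,0],"claw":8.5},{"travel":[0,0,0],"dr":[0,0,0],"claw":8.5}]'; python3 -c "
from h import *
go(.4427,.384,-.023)
r=ctrl.read_camera('scene')
cv2.imwrite('pics/s9.png',cv2.resize(r['pixels'][105:249,150:342,::-1],(800,600),interpolation=cv2.INTER_CUBIC))"
```

```text
clock: 23.0
ee_pos: [0.4429, 0.383, 0.0478]
tool_rot: [0.707, 0.707, -0.0, -0.0]
ft_force: [0.5, 0.2, 0.2]
width: 0.085
grip_force: 0.0
travel [ 0.1  -0.01  7.08] tool y,z [[1.0, 0.0, -0.001], [-0.001, -0.001, -1.0]] pos [0.4429 0.383  0.0478] w 0.085 F [0.5 0.2 0.2] q6 0.58 t 23.0
```

View pics/s9.png

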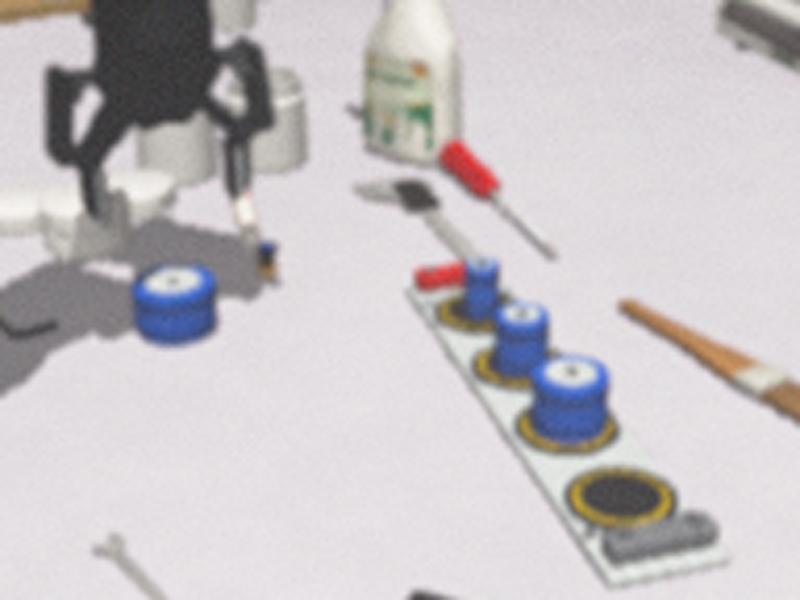

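Three wheels now stand on pads a, b and c, upright and centred. The gripper straddles the 57 wheel at (175,305) and the bench round it is free.

```bash
python3 -m jog '[{"travel":[0.1,0,1.5],"dr":[0,0,0],"claw":8.5},{"travel":[0,0,2.5],"dr":[0,0,0],"claw":8.5},{"travel":[0,0,1.5],"dr":[0,0,0],"claw":8.5},{"travel":[0,0,1],"dr":[0,0,0],"claw":8.5},{"travel":[0,0,0.6],"dr":[0,0,0],"claw":8.5},{"travel":[0,0,0],"dr":[0,0,0],"claw":8.5},{"travel":[0,0,0],"dr":[0,0,0],"claw":5},{"travel":[0,0,0],"dr":[0,0,0],"claw":5},{"travel":[0,0,0],"dr":[0,0,0],"claw":5},{"travel":[0,0,0],"dr":[0,0,0],"claw":5},{"travel":[0,0,0],"dr":[0,0,0],"claw":5},{"travel":[0,0,0],"dr":[0,0,0],"claw":5},{"travel":[0,0,0],"dr":[0,0,0],"claw":5}]' 40; python3 -c "from h import *;go(.5835,.058,.045)"
```

```text
clock: 24.35
ee_pos: [0.4435, 0.3851, -0.0215]
tool_rot: [0.707, 0.707, 0.001, 0.0]
ft_force: [-1.3, -1.1, 5.5]
width: 0.0557
grip_force: 42.8
travel [-32.72  13.98  -6.67] tool y,z [[1.0, 0.001, 0.002], [0.002, 0.001, -1.0]] pos [ 0.4435  0.3851 -0.0215] w 0.0557 F [-1.3 -1.1  5.5] q6 0.58 t 24.35
```

```bash
python3 -m jog '[{"travel":[0,0,-1.5],"dr":[0,0,0],"claw":5},{"travel":[0,0,-2.5],"dr":[0,0,0],"claw":5},{"travel":[0,0,-2.5],"dr":[0,0,0],"claw":5},{"travel":[-1.2,0.5,-0.5],"dr":[0,0,0],"claw":5},{"travel":[-2.5,1,0],"dr":[0,0,0],"claw":5},{"travel":[-2.9,1.2,0],"dr":[0,0,0],"claw":5},{"travel":[-2.9,1.2,0],"dr":[0,0,0],"claw":5},{"travel":[-2.9,1.2,0],"dr":[0,0,0],"claw":5},{"travel":[-2.9,1.2,0],"dr":[0,0,0],"claw":5},{"travel":[-2.9,1.2,0],"dr":[0,0,0],"claw":5},{"travel":[-2.9,1.2,0],"dr":[0,0,0],"claw":5},{"travel":[-2.9,1.2,0],"dr":[0,0,0],"claw":5},{"travel":[-2.9,1.2,0],"dr":[0,0,0],"claw":5},{"travel":[-2.9,1.2,0],"dr":[0,0,0],"claw":5},{"travel":[-2.4,1.2,0],"dr":[0,0,0],"claw":5},{"travel":[-0.4,0.3,0],"dr":[0,0,0],"claw":5},{"travel":[0,0,0],"dr":[0,0,0],"claw":5},{"travel":[0,0,0],"dr":[0,0,0],"claw":5}]'; python3 -c "from h import *;go(.5835,.058,-.0105)"
```

```text
clock: 26.15
ee_pos: [0.5804, 0.0593, 0.0466]
tool_rot: [0.707, 0.707, -0.0, -0.001]
ft_force: [0.3, 0.2, -1.5]
width: 0.0554
grip_force: 42.8
travel [-0.13  0.32  5.71] tool y,z [[1.0, 0.001, -0.001], [-0.001, 0.0, -1.0]] pos [0.5804 0.0593 0.0466] w 0.0554 F [ 0.3  0.2 -1.5] q6 -0.03 t 26.15
```

```bash
python3 -m jog '[{"travel":[-0.1,0.2,1.5],"dr":[0,0,0],"claw":5},{"travel":[0,0,2],"dr":[0,0,0],"claw":5},{"travel":[0,0,1],"dr":[0,0,0],"claw":5},{"travel":[0,0,0.6],"dr":[0,0,0],"claw":5},{"travel":[0,0,0.3],"dr":[0,0,0],"claw":5},{"travel":[0,0,0.1],"dr":[0,0,0],"claw":5},{"travel":[0,0,0.1],"dr":[0,0,0],"claw":5},{"travel":[0,0,0],"dr":[0,0,0],"claw":5},{"travel":[0,0,0],"dr":[0,0,0],"claw":5}]'; python3 -c "from h import *;go(.5835,.058,-.011)"
```

```text
clock: 27.05
ee_pos: [0.5835, 0.0579, -0.0084]
tool_rot: [0.707, 0.707, 0.0, 0.0]
ft_force: [-0.1, 0.1, -1.8]
width: 0.0554
grip_force: 42.8
travel [ 0.01 -0.    0.26] tool y,z [[1.0, 0.001, 0.001], [0.001, 0.0, -1.0]] pos [ 0.5835  0.0579 -0.0084] w 0.0554 F [-0.1  0.1 -1.8] q6 -0.03 t 27.05
```

```bash
python3 -m jog '[{"travel":[0,0,0.15],"dr":[0,0,0],"claw":5},{"travel":[0,0,0.1],"dr":[0,0,0],"claw":5},{"travel":[0,0,0],"dr":[0,0,0],"claw":5},{"travel":[0,0,0],"dr":[0,0,0],"claw":6},{"travel":[0,0,0],"dr":[0,0,0],"claw":7},{"travel":[0,0,0],"dr":[0,0,0],"claw":8},{"travel":[0,0,0],"dr":[0,0,0],"claw":8},{"travel":[0,0,0],"dr":[0,0,0],"claw":8},{"travel":[0,0,-1.5],"dr":[0,0,0],"claw":8},{"travel":[0,0,-2.5],"dr":[0,0,0],"claw":8},{"travel":[0,0,-3],"dr":[0,0,0],"claw":8},{"travel":[0,-2.5,-2],"dr":[0,0,0],"claw":8},{"travel":[0,-3,-2],"dr":[0,0,0],"claw":8},{"travel":[0,-3,-1],"dr":[0,0,0],"claw":8},{"travel":[0,-3,0],"dr":[0,0,0],"claw":8},{"travel":[0,-3,0],"dr":[0,0,0],"claw":8},{"travel":[0,-3,0],"dr":[0,0,0],"claw":8},{"travel":[0,0,0],"dr":[0,0,0],"claw":8},{"travel":[0,0,0],"dr":[0,0,0],"claw":8},{"travel":[0,0,0],"dr":[0,0,0],"claw":8}]'
python3 - <<'E'
from h import *
go(.4,.06,.1)
r=ctrl.read_camera('scene');t=ctrl.read_camera('top')
a=cv2.resize(r['pixels'][150:270,230:350,::-1],(400,400),interpolation=cv2.INTER_CUBIC)
b=cv2.resize(t['pixels'][90:240,180:330,::-1],(400,400),interpolation=cv2.INTER_CUBIC)
cv2.imwrite('pics/s10.png',np.hstack([a,b]))
hsv=cv2.cvtColor(t["pixels"],cv2.COLOR_RGB2HSV)
S,V=hsv[...,1].astype(int),hsv[...,2].astype(int)
for n,p,rad in [(24,(.6278,.2939),4),(35,(.6126,.2154),6),(46,(.5983,.1368),8),(57,(.5835,.058),10)]:
    uv=cv2.projectPoints(np.array([[*p,.046]]),np.array(t["rvec"]),np.array(t["tvec"]),np.array(t["K"]),np.array(t["distortion"]))[0].ravel()
    yy,xx=np.nonzero((S<60)&(V>100)); k=np.hypot(xx-uv[0],yy-uv[1])<rad
    c,rr=cv2.minEnclosingCircle(np.c_[xx,yy][k].astype(np.float32)); print(n,k.sum(),round(rr,1),"offset mm",(1000*(ray(t,c,.046)-p)).round(1))
E
```

```text
clock: 29.05
ee_pos: [0.4095, 0.0576, 0.109]
tool_rot: [0.707, 0.707, 0.001, 0.001]
ft_force: [-0.4, 0.0, -0.3]
width: 0.0796
grip_force: 0.0
travel [ 0.24 -0.95  0.9 ] tool y,z [[1.0, 0.001, 0.002], [0.002, 0.0, -1.0]] pos [0.4095 0.0576 0.109 ] w 0.0796 F [-0.4  0.  -0.3] q6 -0.05 t 29.05
24 37 3.7 offset mm [ 0.8 -0.5]
35 94 5.5 offset mm [1. 0.]
46 166 7.3 offset mm [ 1.2 -0.1]
57 257 9.1 offset mm [0.6 2.3]
```

View pics/s10.png

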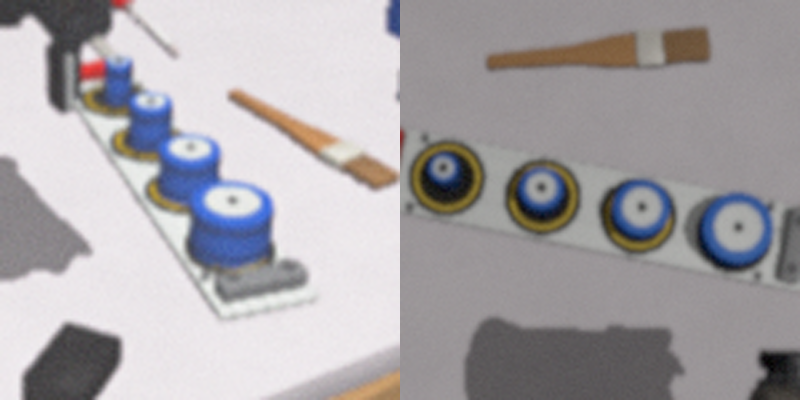

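All four wheels stand upright on the pads in order, the 24 at the red end (445,168) through to the 57 at the grey end (738,227). Their centres are within 2.5 mm of the pads', and the gripper is clear. Handing in.

```bash
python3 -c "
from plant import ctrl
print(ctrl.sign_off())"
```

```text
the job is handed in; nothing more can be done
None
```

I handed the job in at about 29 s on the robot's clock: the four wheels stand upright on pads a to d, smallest by the red block to largest by the grey one, each within about 2.5 mm of its pad's centre, with the arm clear; the hand-in gave no verdict.

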